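Hold the drive collar on the flats of a cereal mill's spindle

TASK

Feel with the fingers for the two flats on the cereal mill's upright spindle, gently, never pinching the spindle harder than 20 N. Then fit the loose collar (the ring with the screw boss) over the spindle so that its slot sits on those flats and its set screw faces squarely towards the chute; the spindle has to be turned for that. Push it fully down against its spring washer and finish while still holding it down there in the gripper, ready for me to tighten the screw; leave the breakfast things and the plain ring where they are.

Things in the scene. Friction and masses are not known exactly. Their poses are not given: they have to be found in the camera images.
- mill: Low white cereal mill, hopper taken off, fixed to the table: housing 150 (x) by 140 (y) by 70 mm high. Origin: centre of its underside; z up. Its steel outlet chute sticks out of its -x side to 120 mm from the centre. A black dial sticks out 12 mm on its +y side.
- bearing: Dark steel bearing boss in the middle of the housing's top, 44 mm across, top face 84 mm above the table; origin at the centre of its underside; it does not turn. It carries the upright spindle on the mill's vertical axis, which turns either way without end with light friction (0.04 N m) and stays where it is left. Do not pinch the spindle harder than 20 N.
- spindle_top (a point): Top of the spindle, on its axis, 136 mm above the table; axes as the mill's, they do not turn. Spindle: 22 mm round steel bar with a flat on either side over its whole length, each 18 mm wide, 13 mm apart. Pinched squarely across the flats the pads are 13 mm apart, across the round 22, askew in between. Start angle unknown, flats at least 28 degrees off facing the chute.
- seat (a point): Point on the spindle's axis 90 mm above the table, axes as the mill's: where the centre of the collar's underside is when fully down. A dark spring washer round the spindle, 34 mm across, 4 mm thick, has its top 96 mm above the table when free, 90 mm fully down; it pushes up with 3 N free, 6 N fully down, and lifts the collar when let go.
- collar: Loose aluminium collar standing on the table, 44 mm across, 28 mm high, 0.11 to 0.16 kg. Origin: centre of its underside; z up along the bore. Its slot has flat walls 15 mm apart along x and round ends 24 mm apart along y: it goes over the spindle within 6 degrees of the flats. A 13 mm screw boss sticks out along +x to 31 mm from the axis, at mid height; the +y and -y sides are clear to grip.
- screw (a point): Head of the set screw, on the collar's boss, 30 mm from its axis along +x, 14 mm above its underside.
- spacer: Bystander: plain loose aluminium ring with a round bore and no boss, 40 mm across, 22 mm high; origin at the centre of its underside.
- bowl_left: Bystander: blue bowl, 150 mm across, 58 mm high, loose on a fixed brass plate 220 mm across; origin at the centre of its underside.
- bowl_right: Bystander: orange bowl, 150 mm across, 58 mm high, loose on a fixed brass plate 220 mm across; origin at the centre of its underside.
- jug: Bystander: white plastic milk jug with a handle, about 112 mm across, 212 mm high; origin at the centre of its underside.
- mug: Bystander: white mug 80 mm across, 90 mm high; origin at the centre of its underside.
- driver: Bystander: screwdriver 160 mm long lying beyond the rings; origin under its middle.
- spoon: Bystander: white spoon 145 mm long lying nearer the robot than the rings; origin under its middle.
Mind the look-alikes: they are no part of the job. Leave any purple look-alike of the mill alone.

How it is judged:
On the way:
1. the fingers feel the spindle while the collar still stands on the table (contact force between the fingers and bearing above 1.5 N and height (world z) of collar below 0.03 m), for 0.1 s.
At the end, for the whole second after the job is handed in: The collar is on the spindle, within 4 mm of its axis and upright within 0.1 rad, its underside within 3 mm of fully down against the spring, its screw towards the chute within 0.2 rad, at rest, and the gripper's fingers hold it with more than 2 N (horizontal distance between collar and seat below 0.004 m and z of collar in the frame of seat below 0.003 m and angle between collar's own z axis and vertical below 0.1 rad and angle between the x axis of collar and the x axis of mill, either way round below 0.2 rad and x of screw in the frame of mill below -0.02 m and contact force between the fingers and collar above 2 N and linear speed of collar below 0.02 m/s); the arm keeps its last pose, push and grip.
It fails at once if the spindle is pinched harder than 20 N a finger (45 N for both fingers together) (contact force between the fingers and bearing above 45 N).
It fails at once if a bystander is shifted by more than 40 mm (distance of any of spacer, bowl_left, bowl_right, jug, mug, driver, spoon from where it was at the start of the episode above 0.04 m).
It also fails if it takes over 72 s, if anything falls off the work surface, if the arm or the gripper's body presses on something with over 40 N, if the wrist force passes 120 N, or if a joint passes its speed limit or range.

ROBOT

A 7-joint arm with a two-finger parallel gripper is mounted at the origin on the work surface. World frame = base frame: x ahead of the robot, y to its left, z up, the work surface at z = 0. Lengths are in m, angles in rad, forces in N, time in s.
With the tool pointing down it reaches from about 0.425 to 0.95 m from the base axis. Payload 16.7 kg.
Tool frame: the origin (TCP) lies at the very end of the fingers, on their centre line; the grasp point (between the pads) lies 19 mm behind it; z points along the fingers, y is the line along which they close (so a half turn about z gives the same grasp; the last joint's range is limited). The gripper opens to 94 mm and grips with 3 to 60 N. Pads are 16 mm wide; open, the fingers measure 119 mm over their backs; the gripper's body (75 mm by 177 mm) begins 78 mm behind the grasp point.
Start: joints at [1.151, 0.426, 0.074, 1.606, -0.034, 1.111, -0.067], TCP at [0.18, -0.651, 0.205] pointing down, gripper open.
Joint ranges: [-2.85, 2.85], [-0.5, 2.14], [-1.23, 1.37], [0.21, 2.46], [-1.02, 4.16], [0.16, 2.05], [-2.73, 2.73]. Speed limits (rad/s): [1.89, 1.89, 2.39, 2.39, 3.01, 3.01, 3.01].

INTERFACE

Orientations are given as a unit quaternion [x, y, z, w].
In Python, from bench import bot, imaging gives the robot as it stands.
- The arm moves only by the tool drive_tool, never from a script. Its argument "plan" is a list of rows, each a list of 3 entries, a list of its own where there are three numbers: the opening, from 0 (shut) to 1 (fully open), then the shift along the world's x, y, z in m, then the turn, a rotation vector about the world's x, y, z in rad. A call has 1 to 20 rows; each row shifts and turns the commanded pose from where the row before left it; what a row does not reach is not made up. A row lasts 1/12 s, in which the tool goes at most 41.7 mm and 7.16 degrees, less where a joint would pass 70% of its speed; a pose out of reach is approached as far as the arm can. A call with a gripper value outside its range is refused whole. The fingers move at their own pace and stop on an object; the grip force is fixed at half the most. Time passes only in rows, so rows that do not move let the fingers close. It gives the time, the measured TCP pose, the force, the opening and the grip force at its end, in the units of the state.
- bot.get_state(): the state, without advancing time (a new reading comes with each control period).
- imaging.camera(name): name is "scene" or "top"; returns (picture, depth): 400x640x3 uint8, red, green, blue; 400x640 float32, m along the optical axis (not along the pixel's ray), 0 where there is no reading.
- imaging.calibration(name): a dict with "K" (3x3 intrinsics, pixels), "k1" (the pictures are not rectified: a ray, as slopes to the right and down, at radius r is drawn at 1 + k1 r^2 times it, then the intrinsics apply), "R" (3x3) and "t" (3): a world point X has camera coordinates R X + t. Camera axes: x right, y down, z forward; pixel columns grow to the right and rows downward; lengths in m; the calibration is good to about 2 mm. A picture is of the moment at which its call begins. calibration takes no time and is no camera call.
- bot.sign_off(): hands the job in; it is judged then, once.
The state is a dict: "time_s": time; "joint_positions": joint angles; "joint_velocities": joint speeds; "joint_torque": joint torques, N m; "eef_pos": TCP position; "tcp_rot": TCP orientation; "contact_force": force on the tool from outside, world axes, zero at the start; "moment": the same for the moment, N m; "width": finger opening in m; "grasp_force": force on a finger pad.
Only numpy, scipy, OpenCV 4.12 (cv2) and the standard library are available. Lean on these libraries where they do the work, as an engineer would, in place of code of your own. Each camera call takes 0.05 s, during which the arm holds its last target. There are 200 camera calls.

## Working session

There is one attempt and no reset: what is moved stays moved. The work goes in short steps, Python scripts to look and compute and a tool call to move; the robot and the scene stay as the last step left them, time stands still between calls to the robot, and variables do not carry over. Pictures are saved under pics/ and viewed, at most 10 in all, crops included, and the job is handed in when it is done.

Besides the shell and the picture viewer there is one more tool, called after "Call:" as name([rows], argument=value, ...), one row to a line, values as JSON. drive_tool: Moves the arm, as the interface text tells. Its arguments: {"type":"object","properties":{"plan":{"type":"array","items":{"type":"array"}}},"required":["plan"]}

```bash
mkdir -p pics; cat > h.py <<'E'
import numpy as np,cv2
from bench import bot,imaging
def grab(n,name):
    im,d=imaging.camera(n); cv2.imwrite(f'pics/{name}.png',im[:,:,::-1]); np.savez(f'pics/{name}.npz',im=im,d=d); return im,d
def rays(n,uv):
    c=imaging.calibration(n);K=np.array(c['K']);uv=np.atleast_2d(uv).astype(float)
    D=np.array([c['k1'],0,0,0,0.])
    s=cv2.undistortPoints(uv[:,None],K,D)[:,0]
    R=np.array(c['R']);t=np.array(c['t'])
    return -R.T@t,np.c_[s,np.ones(len(s))]@R
def onplane(n,uv,z):
    o,r=rays(n,uv); return o+r*((z-o[2])/r[:,2])[:,None]
def bydepth(n,uv,d):
    o,r=rays(n,uv); return o+r*np.asarray(d).reshape(-1,1)
E
python3 - <<'E'
from h import *
for n in('scene','top'):
    grab(n,n+'1'); c=imaging.calibration(n); print(n,c)
print(bot.get_state())
E
```

```text
scene {'K': array([[468.33040912,   0.        , 323.04827093],
       [  0.        , 468.33040912, 203.07249619],
       [  0.        ,   0.        ,   1.        ]]), 'k1': -0.02473518009466682, 'R': array([[-0.1147384 ,  0.99338521,  0.00457404],
       [ 0.85381798,  0.1009695 , -0.51068582],
       [-0.50776958, -0.05468988, -0.85975524]]), 't': array([ 0.05818148, -0.39623362,  1.71456361])}
top {'K': array([[443.04727412,   0.        , 320.10461937],
       [  0.        , 443.04727412, 202.0149308 ],
       [  0.        ,   0.        ,   1.        ]]), 'k1': -0.1147089945995171, 'R': array([[ 1.80535822e-02, -9.99836995e-01, -2.28887907e-04],
       [-9.92613130e-01, -1.78956743e-02, -1.19995492e-01],
       [ 1.19971836e-01,  2.39354562e-03, -9.92774410e-01]]), 't': array([-0.04035534,  0.55894669,  1.59548141])}
{'time_s': 0.1, 'joint_positions': array([ 1.15149688,  0.42667266,  0.07383141,  1.6064837 , -0.03408576,
        1.11075032, -0.06710392]), 'joint_velocities': array([ 1.36788284e-05, -5.55331774e-04,  2.78161968e-04, -7.48273455e-04,
       -9.12909593e-04, -1.01902492e-03,  1.67589057e-03]), 'joint_torque': array([ 1.02733381e-02, -9.37457013e+01,  3.67813088e+00, -4.55041087e+01,
       -4.85543080e-02,  1.67596294e-02, -3.06440961e-05]), 'eef_pos': array([ 0.17980713, -0.65025091,  0.20486901]), 'tcp_rot': array([ 9.90915205e-01,  1.34487093e-01, -1.09268540e-04, -5.16336809e-04]), 'contact_force': array([0.72840411, 0.80669039, 1.45001784]), 'moment': array([ 0.01190983, -0.03079603, -0.0381581 ]), 'grasp_force': 0.0, 'width': 0.09393797332852424}
```

View pics/scene1.png

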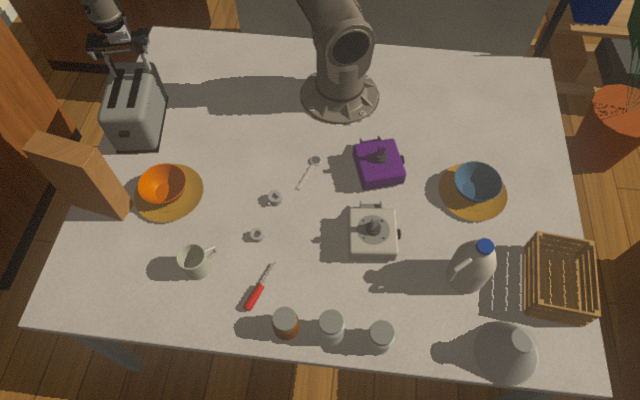

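View pics/top1.png

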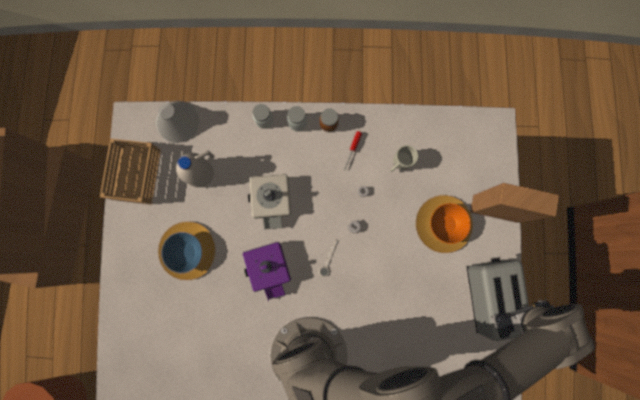

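The scene view shows the white mill at (373,232), with the purple look-alike at (380,163), and two rings at (274,198) and (257,234). In the top view the mill is at (269,196) and the rings at (355,227) and (365,190). Next I'll enlarge these areas.

```bash
python3 - <<'E'
from h import *
s=cv2.imread('pics/scene1.png');t=cv2.imread('pics/top1.png')
def cr(im,u,v,w,h): return cv2.resize(im[v:v+h,u:u+w],(400,300),interpolation=cv2.INTER_CUBIC)
m=np.vstack([np.hstack([cr(s,330,190,80,60+20-20),cr(s,230,185,80,60)]),np.hstack([cr(t,230,165,80,60),cr(t,325,180,80,60)])])
cv2.imwrite('pics/m1.png',m)
for n,ps in(('scene',[(373,222),(274,198),(257,234)]),('top',[(269,191),(355,227),(365,190)])):
    d=np.load(f'pics/{n}1.npz')['d']
    for p in ps: print(n,p,bydepth(n,p,d[p[1],p[0]]).round(3))
E
```

```text
scene (373, 222) [[0.586 0.148 0.13 ]]
scene (274, 198) [[ 0.465 -0.162  0.001]]
scene (257, 234) [[ 0.596 -0.192 -0.001]]
top (269, 191) [[0.582 0.147 0.136]]
top (355, 227) [[ 0.473 -0.163 -0.006]]
top (365, 190) [[ 0.613 -0.199 -0.002]]
```

View pics/m1.png

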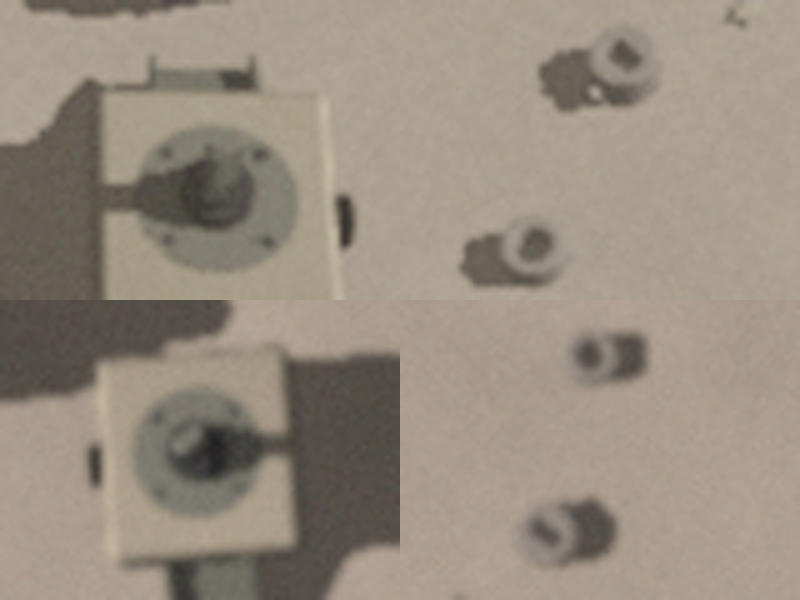

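```bash
python3 - <<'E'
from h import *
for n in('scene','top'):
    F=[imaging.camera(n) for _ in range(6)]
    im=np.mean([f[0] for f in F],0);D=np.array([f[1] for f in F]);d=np.median(D,0)
    np.savez(f'pics/{n}a.npz',im=im,d=d)
    v,u=np.mgrid[:400,:640]; P=bydepth(n,np.c_[u.ravel(),v.ravel()],d.ravel()).reshape(400,640,3)
    np.savez(f'pics/{n}P.npz',P=P)
    print(n,'noise',np.std(D[:,150:250,260:400]).round(4),np.median(np.std(D,0)))
    for c in((.465,-.165),(.605,-.197)):
        near=(np.hypot(P[...,0]-c[0],P[...,1]-c[1])<.05)
        m=near&(P[...,2]>.008)&(P[...,2]<.05)
        q=P[m]; h=np.percentile(q[:,2],80)
        tops=P[near&(abs(P[...,2]-h)<.005)]
        r=cv2.minEnclosingCircle((tops[:,:2]*1000).astype(np.float32))
        b=P[near&(P[...,2]>.010)&(P[...,2]<.022)]
        print(c,len(q),'h',h.round(4),'top mean',tops.mean(0).round(4),'circ',np.round(r[0],1),round(r[1],1),len(tops))
        bb=b[np.hypot(*(b[:,:2]-np.array(r[0])/1000).T)>.0235]
        print('boss pts',bb.round(4).tolist())
    m=(abs(P[...,2]-.07)<.008)&(np.hypot(P[...,0]-.582,P[...,1]-.147)<.13)
    k,l,st,ce=cv2.connectedComponentsWithStats(m.astype(np.uint8)); i=1+np.argmax(st[1:,4]); 
    q=onplane(n,np.c_[u[l==i],v[l==i]],.07)[:,:2]
    R=cv2.minAreaRect((q*1000).astype(np.float32));print('mill',np.round(R[0],1),np.round(R[1],1),R[2],len(q))
    q=P[(P[...,2]>.115)&(P[...,2]<.15)&(np.hypot(P[...,0]-.582,P[...,1]-.147)<.05)]; print('spindle',len(q),q.mean(0).round(4),q.max(0).round(4))
    q=P[(P[...,2]>.129)&(P[...,2]<.15)&(np.hypot(P[...,0]-.582,P[...,1]-.147)<.05)]; print('spindle top',len(q),q.mean(0).round(4),q.min(0).round(4),q.max(0).round(4))
E
```

```text
scene noise 0.1107 0.003172375
(0.465, -0.165) 173 h 0.0278 top mean [ 0.4747 -0.156   0.027 ] circ [ 473.8 -156.1] 21.7 113
boss pts [[0.4922, -0.1776, 0.0184], [0.4916, -0.1746, 0.018], [0.4953, -0.1771, 0.0176], [0.4968, -0.1734, 0.0209], [0.4946, -0.1709, 0.0177], [0.495, -0.1676, 0.0191], [0.4954, -0.1777, 0.0115], [0.4985, -0.1734, 0.0176], [0.4974, -0.1706, 0.0163], [0.4953, -0.168, 0.0133], [0.4983, -0.1741, 0.011], [0.4997, -0.1704, 0.0141]]
(0.605, -0.197) 120 h 0.0222 top mean [ 0.6085 -0.1887  0.0212] circ [ 607.5 -189.1] 20.0 92
boss pts []
mill [581.6 152.9] [149.8 137.9] 4.84410285949707 1986
spindle 55 [0.5808 0.1531 0.13  ] [0.5877 0.1641 0.1382]
spindle top 36 [0.5791 0.1537 0.1343] [0.5704 0.1442 0.1293] [0.5867 0.1641 0.1382]
top noise 0.1051 0.0042450815
(0.465, -0.165) 102 h 0.0291 top mean [ 0.474  -0.1575  0.0281] circ [ 474.5 -157.6] 21.3 81
boss pts [[0.5009, -0.1717, 0.0158], [0.5011, -0.1755, 0.0147], [0.4969, -0.1678, 0.0188], [0.497, -0.1715, 0.0183], [0.4975, -0.1794, 0.0134], [0.4932, -0.1751, 0.0201], [0.4936, -0.1792, 0.0163]]
(0.605, -0.197) 69 h 0.0222 top mean [ 0.605  -0.1897  0.0212] circ [ 605.1 -189.9] 19.7 61
boss pts []
mill [574.8 152.3] [148.7 139.3] 5.594478607177734 1427
spindle 27 [0.5744 0.1525 0.1321] [0.583  0.161  0.1377]
spindle top 23 [0.5753 0.1526 0.1339] [0.5686 0.1437 0.13  ] [0.583  0.161  0.1377]
```

Both views agree. The collar is 28 mm tall at about (0.474, -0.157), with its boss heading about -37°. The mill yaw is about +5.2° and its spindle is at about (0.578, 0.153). I'll feel the spindle first.

Call:
drive_tool([
  [1, [0, 0, 0.03], [0, 0, 0]],
  [1, [0, 0, 0.03], [0, 0, 0]],
  [1, [0.008, 0.016, 0.03], [0, 0, 0]],
  [1, [0.0166, 0.0335, 0], [0, 0, 0]],
  [1, [0.0166, 0.0335, 0], [0, 0, 0]],
  [1, [0.0166, 0.0335, 0], [0, 0, 0]],
  [1, [0.0166, 0.0335, 0], [0, 0, 0]],
  [1, [0.0166, 0.0335, 0], [0, 0, 0]],
  [1, [0.0166, 0.0335, 0], [0, 0, 0]],
  [1, [0.0166, 0.0335, 0], [0, 0, 0]],
  [1, [0.0166, 0.0335, 0], [0, 0, 0]],
  [1, [0.0166, 0.0335, 0], [0, 0, 0]],
  [1, [0.0166, 0.0335, 0], [0, 0, 0]],
  [1, [0.0166, 0.0335, 0], [0, 0, 0]],
  [1, [0.0166, 0.0335, 0], [0, 0, 0]],
  [1, [0.0166, 0.0335, 0], [0, 0, 0]],
  [1, [0.0166, 0.0335, 0], [0, 0, 0]],
  [1, [0.0166, 0.0335, 0], [0, 0, 0]],
  [1, [0.0166, 0.0335, 0], [0, 0, 0]],
  [1, [0.0166, 0.0335, 0], [0, 0, 0]],
])

```text
time_s: 2.37
eef_pos: [0.4705, -0.0633, 0.2959]
tcp_rot: [0.991, 0.134, 0.0, 0.0]
contact_force: [0.7, -2.1, -0.2]
width: 0.0939
grasp_force: 0.0
```

Call:
drive_tool([
  [1, [0.0155, 0.031, 0], [0, 0, 0]],
  [1, [0.0155, 0.031, 0], [0, 0, 0]],
  [1, [0.0155, 0.031, 0], [0, 0, 0]],
  [1, [0.0155, 0.031, 0], [0, 0, 0]],
  [1, [0.0155, 0.031, 0], [0, 0, 0]],
  [1, [0.0155, 0.031, 0], [0, 0, 0]],
  [1, [0.0148, 0.031, -0.01], [0, 0, 0]],
  [1, [0, 0, -0.035], [0, 0, 0]],
  [1, [0, 0, -0.035], [0, 0, 0]],
  [1, [0, 0, -0.035], [0, 0, 0]],
  [1, [0, 0, -0.035], [0, 0, 0]],
  [0.6, [0, 0, -0.025], [0, 0, 0]],
  [0.45, [0, 0, -0.015], [0, 0, 0]],
  [0.35, [0, 0, 0], [0, 0, 0]],
  [0.35, [0, 0, 0], [0, 0, 0]],
  [0.35, [0, 0, 0], [0, 0, 0]],
])

```text
time_s: 3.7
eef_pos: [0.5786, 0.1523, 0.1068]
tcp_rot: [0.991, 0.134, 0.001, -0.0]
contact_force: [0.3, -0.8, -0.4]
width: 0.0642
grasp_force: 0.0
```

```bash
python3 -c "
from h import *
s=bot.get_state();print({k:np.round(v,4) for k,v in s.items()})"
```

```text
{'time_s': np.float64(3.7), 'joint_positions': array([ 0.0774,  0.4647, -0.5663,  1.8444,  0.3075,  0.9187, -1.9306]), 'joint_velocities': array([ 0.001 , -0.0139, -0.0019, -0.0038,  0.0011, -0.002 ,  0.0004]), 'joint_torque': array([-9.99000e-02, -8.34729e+01, -9.39330e+00, -3.74381e+01,
        5.36000e-02, -8.90000e-02, -1.98000e-02]), 'eef_pos': array([0.5786, 0.1523, 0.1068]), 'tcp_rot': array([ 9.909e-01,  1.344e-01,  7.000e-04, -2.000e-04]), 'contact_force': array([ 0.2847, -0.7715, -0.3979]), 'moment': array([-0.0285, -0.0012,  0.0408]), 'grasp_force': np.float64(0.0), 'width': np.float64(0.0642)}
```

Call:
drive_tool([
  [0.3, [0, 0, 0], [0, 0, 0]],
  [0.3, [0, 0, 0], [0, 0, 0]],
  [0.26, [0, 0, 0], [0, 0, 0]],
  [0.26, [0, 0, 0], [0, 0, 0]],
  [0.26, [0, 0, 0], [0, 0, 0]],
  [0.26, [0, 0, 0], [0, 0, 0]],
  [0.26, [0, 0, 0], [0, 0, 0]],
  [0.26, [0, 0, 0], [0, 0, 0]],
])

```text
time_s: 4.37
eef_pos: [0.5779, 0.1519, 0.1055]
tcp_rot: [0.991, 0.134, 0.0, -0.0]
contact_force: [0.3, -0.4, -0.1]
width: 0.0242
grasp_force: 0.0
```

Call:
drive_tool([
  [0.235, [0, 0, 0], [0, 0, 0]],
  [0.23, [0, 0, 0], [0, 0, 0]],
  [0.23, [0, 0, 0], [0, 0, 0]],
])

```text
time_s: 4.62
eef_pos: [0.5779, 0.1517, 0.1054]
tcp_rot: [0.991, 0.134, -0.0, 0.0]
contact_force: [1.1, -1.5, -0.0]
width: 0.0215
grasp_force: 2.3
```

Call:
drive_tool([
  [0.225, [0, 0, 0], [0, 0, 0]],
  [0.225, [0, 0, 0], [0, 0, 0]],
])

```text
time_s: 4.78
eef_pos: [0.5779, 0.1517, 0.1055]
tcp_rot: [0.991, 0.134, 0.0, 0.0]
contact_force: [0.8, -2.1, -0.4]
width: 0.0214
grasp_force: 10.8
```

Call:
drive_tool([
  [0.22, [0, 0, 0], [0, 0, 0]],
  [0.22, [0, 0, 0], [0, 0, 0]],
])

```text
time_s: 4.95
eef_pos: [0.5779, 0.1517, 0.1054]
tcp_rot: [0.991, 0.134, -0.0, 0.0]
contact_force: [1.4, -2.8, -0.2]
width: 0.0214
grasp_force: 21.8
```

Call:
drive_tool([
  [0.32, [0, 0, 0], [0, 0, 0]],
  [0.32, [0, 0, 0], [0, 0, 0]],
  [0.32, [0, 0, 0], [0, 0, 0.12]],
  [0.32, [0, 0, 0], [0, 0, 0.12]],
  [0.32, [0, 0, 0], [0, 0, 0.12]],
  [0.32, [0, 0, 0], [0, 0, 0.12]],
  [0.32, [0, 0, 0], [0, 0, 0.12]],
  [0.32, [0, 0, 0], [0, 0, 0.12]],
  [0.3, [0, 0, 0], [0, 0, 0.065]],
  [0.27, [0, 0, 0], [0, 0, 0]],
  [0.25, [0, 0, 0], [0, 0, 0]],
  [0.24, [0, 0, 0], [0, 0, 0]],
  [0.23, [0, 0, 0], [0, 0, 0]],
  [0.225, [0, 0, 0], [0, 0, 0]],
  [0.225, [0, 0, 0], [0, 0, 0]],
])

```text
time_s: 6.2
eef_pos: [0.5779, 0.1521, 0.1055]
tcp_rot: [0.864, 0.503, 0.0, 0.0]
contact_force: [0.5, 1.3, 0.2]
width: 0.0213
grasp_force: 10.3
```

Call:
drive_tool([
  [0.32, [0, 0, 0], [0, 0, 0]],
  [0.32, [0, 0, 0], [0, 0, 0]],
  [0.32, [0, 0, 0], [0, 0, 0.12]],
  [0.32, [0, 0, 0], [0, 0, 0.12]],
  [0.32, [0, 0, 0], [0, 0, 0.12]],
  [0.32, [0, 0, 0], [0, 0, 0.12]],
  [0.32, [0, 0, 0], [0, 0, 0.12]],
  [0.32, [0, 0, 0], [0, 0, 0.12]],
  [0.32, [0, 0, 0], [0, 0, 0.12]],
  [0.32, [0, 0, 0], [0, 0, 0.12]],
  [0.32, [0, 0, 0], [0, 0, 0.12]],
  [0.32, [0, 0, 0], [0, 0, 0.12]],
  [0.3, [0, 0, 0], [0, 0, 0.12]],
  [0.27, [0, 0, 0], [0, 0, 0]],
  [0.25, [0, 0, 0], [0, 0, 0]],
  [0.24, [0, 0, 0], [0, 0, 0]],
  [0.23, [0, 0, 0], [0, 0, 0]],
  [0.225, [0, 0, 0], [0, 0, 0]],
  [0.225, [0, 0, 0], [0, 0, 0]],
])

```text
time_s: 7.78
eef_pos: [0.5779, 0.152, 0.1056]
tcp_rot: [0.375, 0.927, -0.0, 0.0]
contact_force: [0.5, -0.2, -1.2]
width: 0.0212
grasp_force: 0.0
```

Call:
drive_tool([
  [0.22, [0, 0, 0], [0, 0, 0]],
  [0.217, [0, 0, 0], [0, 0, 0]],
  [0.217, [0, 0, 0], [0, 0, 0]],
])

```text
time_s: 8.03
eef_pos: [0.5779, 0.152, 0.1055]
tcp_rot: [0.374, 0.927, -0.0, -0.0]
contact_force: [-0.2, -0.1, 0.2]
width: 0.0204
grasp_force: 0.0
```

Call:
drive_tool([
  [0.213, [0, 0, 0], [0, 0, 0]],
  [0.21, [0, 0, 0], [0, 0, 0]],
  [0.21, [0, 0, 0], [0, 0, 0]],
])

```text
time_s: 8.28
eef_pos: [0.5779, 0.1519, 0.1055]
tcp_rot: [0.374, 0.927, -0.0, -0.0]
contact_force: [0.2, 0.7, -0.4]
width: 0.02
grasp_force: 0.0
```

Call:
drive_tool([
  [0.205, [0, 0, 0], [0, 0, 0]],
  [0.202, [0, 0, 0], [0, 0, 0]],
  [0.202, [0, 0, 0], [0, 0, 0]],
])

```text
time_s: 8.53
eef_pos: [0.5779, 0.152, 0.1055]
tcp_rot: [0.374, 0.927, -0.0, -0.0]
contact_force: [-0.2, -0.3, 0.0]
width: 0.0191
grasp_force: 0.0
```

Call:
drive_tool([
  [0.198, [0, 0, 0], [0, 0, 0]],
  [0.195, [0, 0, 0], [0, 0, 0]],
  [0.195, [0, 0, 0], [0, 0, 0]],
])

```text
time_s: 8.78
eef_pos: [0.5779, 0.1519, 0.1054]
tcp_rot: [0.374, 0.927, 0.0, -0.0]
contact_force: [0.4, 0.2, 0.1]
width: 0.0187
grasp_force: 0.0
```

Call:
drive_tool([
  [0.192, [0, 0, 0], [0, 0, 0]],
  [0.189, [0, 0, 0], [0, 0, 0]],
  [0.187, [0, 0, 0], [0, 0, 0]],
  [0.187, [0, 0, 0], [0, 0, 0]],
])

```text
time_s: 9.12
eef_pos: [0.5779, 0.1519, 0.1055]
tcp_rot: [0.374, 0.927, -0.0, -0.0]
contact_force: [-0.1, -0.4, -0.1]
width: 0.0173
grasp_force: 0.0
```

Call:
drive_tool([
  [0.184, [0, 0, 0], [0, 0, 0]],
  [0.181, [0, 0, 0], [0, 0, 0]],
  [0.179, [0, 0, 0], [0, 0, 0]],
  [0.179, [0, 0, 0], [0, 0, 0]],
])

```text
time_s: 9.45
eef_pos: [0.5779, 0.1519, 0.1055]
tcp_rot: [0.374, 0.927, -0.0, -0.0]
contact_force: [-0.1, -0.8, 0.4]
width: 0.0163
grasp_force: 0.0
```

Call:
drive_tool([
  [0.176, [0, 0, 0], [0, 0, 0]],
  [0.173, [0, 0, 0], [0, 0, 0]],
  [0.171, [0, 0, 0], [0, 0, 0]],
  [0.171, [0, 0, 0], [0, 0, 0]],
])

```text
time_s: 9.78
eef_pos: [0.5778, 0.1518, 0.1054]
tcp_rot: [0.374, 0.927, -0.0, -0.0]
contact_force: [-1.6, -1.3, 1.4]
width: 0.016
grasp_force: 0.9
```

Call:
drive_tool([
  [0.168, [0, 0, 0], [0, 0, 0]],
  [0.168, [0, 0, 0], [0, 0, 0]],
])

```text
time_s: 9.95
eef_pos: [0.5777, 0.1517, 0.1054]
tcp_rot: [0.374, 0.927, -0.0, -0.0]
contact_force: [-2.6, -1.9, 2.4]
width: 0.0156
grasp_force: 1.6
```

Call:
drive_tool([
  [0.165, [0, 0, 0], [0, 0, 0]],
  [0.165, [0, 0, 0], [0, 0, 0]],
])

```text
time_s: 10.12
eef_pos: [0.5776, 0.1517, 0.1054]
tcp_rot: [0.374, 0.927, -0.0, -0.0]
contact_force: [-4.0, -3.3, 2.9]
width: 0.0155
grasp_force: 2.5
```

```bash
python3 -c "
from h import *
s=bot.get_state();print({k:np.round(v,4) for k,v in s.items() if k!='joint_torque'})"
```

```text
{'time_s': np.float64(10.1167), 'joint_positions': array([ 0.3955,  0.6237, -1.0311,  1.8285,  0.6156,  1.0513, -0.0739]), 'joint_velocities': array([ 0.0004,  0.0006,  0.0008,  0.0005,  0.0018, -0.0012,  0.0004]), 'eef_pos': array([0.5776, 0.1517, 0.1054]), 'tcp_rot': array([ 3.742e-01,  9.274e-01, -4.000e-04, -1.000e-04]), 'contact_force': array([-3.9906, -3.3027,  2.9398]), 'moment': array([-0.7832,  0.6919, -0.0512]), 'grasp_force': np.float64(2.4634), 'width': np.float64(0.0155)}
```

Call:
drive_tool([
  [0.2, [0, 0, 0], [0, 0, 0]],
  [0.2, [0, 0, 0], [0, 0, 0.1]],
  [0.185, [0, 0, 0], [0, 0, 0.07]],
  [0.175, [0, 0, 0], [0, 0, 0]],
  [0.17, [0, 0, 0], [0, 0, 0]],
  [0.168, [0, 0, 0], [0, 0, 0]],
  [0.168, [0, 0, 0], [0, 0, 0]],
])

```text
time_s: 10.7
eef_pos: [0.5779, 0.1514, 0.1054]
tcp_rot: [0.294, 0.956, -0.0, 0.0]
contact_force: [-2.4, -3.9, 2.4]
width: 0.0161
grasp_force: 6.4
```

Call:
drive_tool([
  [0.21, [0, 0, 0], [0, 0, 0]],
  [0.21, [-0.0003, -0.0004, 0], [0, 0, -0.12]],
  [0.2, [0, 0, 0], [0, 0, -0.12]],
  [0.185, [0, 0, 0], [0, 0, -0.11]],
  [0.175, [0, 0, 0], [0, 0, 0]],
  [0.17, [0, 0, 0], [0, 0, 0]],
  [0.168, [0, 0, 0], [0, 0, 0]],
  [0.165, [0, 0, 0], [0, 0, 0]],
  [0.165, [0, 0, 0], [0, 0, 0]],
])

```text
time_s: 11.45
eef_pos: [0.5776, 0.1516, 0.1054]
tcp_rot: [0.455, 0.89, 0.0, -0.0]
contact_force: [-1.2, 0.3, 0.4]
width: 0.0153
grasp_force: 0.0
```

Call:
drive_tool([
  [0.162, [0, 0, 0], [0, 0, 0]],
  [0.16, [0, 0, 0], [0, 0, 0]],
  [0.16, [0, 0, 0], [0, 0, 0]],
])

```text
time_s: 11.7
eef_pos: [0.5776, 0.1515, 0.1054]
tcp_rot: [0.456, 0.89, 0.0, -0.0]
contact_force: [-0.7, -0.1, -1.1]
width: 0.0153
grasp_force: 1.6
```

Call:
drive_tool([
  [0.157, [0, 0, 0], [0, 0, 0]],
  [0.157, [0, 0, 0], [0, 0, 0]],
])

```text
time_s: 11.87
eef_pos: [0.5776, 0.1515, 0.1054]
tcp_rot: [0.456, 0.89, -0.0, -0.0]
contact_force: [1.3, 0.0, -2.6]
width: 0.0151
grasp_force: 4.0
```

Call:
drive_tool([
  [0.155, [0, 0, 0], [0, 0, 0]],
  [0.155, [0, 0, 0], [0, 0, 0]],
  [0.155, [0, 0, 0], [0, 0, 0]],
])

```text
time_s: 12.12
eef_pos: [0.5776, 0.1515, 0.1054]
tcp_rot: [0.456, 0.89, -0.0, -0.0]
contact_force: [0.3, 1.0, -2.3]
width: 0.0148
grasp_force: 5.6
```

Call:
drive_tool([
  [0.152, [0, 0, 0], [0, 0, 0]],
  [0.152, [0, 0, 0], [0, 0, 0]],
  [0.152, [0, 0, 0], [0, 0, 0]],
])

```text
time_s: 12.37
eef_pos: [0.5776, 0.1515, 0.1054]
tcp_rot: [0.456, 0.89, -0.0, 0.0]
contact_force: [1.5, -0.1, -3.6]
width: 0.0142
grasp_force: 6.2
```

Call:
drive_tool([
  [0.15, [0, 0, 0], [0, 0, 0]],
  [0.15, [0, 0, 0], [0, 0, 0]],
  [0.15, [0, 0, 0], [0, 0, 0]],
])

```text
time_s: 12.62
eef_pos: [0.5776, 0.1514, 0.1054]
tcp_rot: [0.456, 0.89, -0.0, 0.0]
contact_force: [2.1, -0.2, -4.3]
width: 0.0145
grasp_force: 7.0
```

Call:
drive_tool([
  [0.147, [0, 0, 0], [0, 0, 0]],
  [0.145, [0, 0, 0], [0, 0, 0]],
  [0.145, [0, 0, 0], [0, 0, 0]],
])

```text
time_s: 12.87
eef_pos: [0.5775, 0.1516, 0.1055]
tcp_rot: [0.456, 0.89, -0.0, -0.0]
contact_force: [2.3, -0.3, -4.0]
width: 0.0138
grasp_force: 6.4
```

Call:
drive_tool([
  [0.142, [0, 0, 0], [0, 0, 0]],
  [0.142, [0, 0, 0], [0, 0, 0]],
  [0.142, [0, 0, 0], [0, 0, 0]],
])

```text
time_s: 13.12
eef_pos: [0.5775, 0.1516, 0.1054]
tcp_rot: [0.456, 0.89, -0.0, -0.0]
contact_force: [1.3, 0.2, -4.1]
width: 0.0133
grasp_force: 7.0
```

Yielding nicely: the spindle is rolling into the pads. Continuing.

Call:
drive_tool([
  [0.139, [0, 0, 0], [0, 0, 0]],
  [0.139, [0, 0, 0], [0, 0, 0]],
  [0.139, [0, 0, 0], [0, 0, 0]],
])

```text
time_s: 13.37
eef_pos: [0.5775, 0.1516, 0.1054]
tcp_rot: [0.456, 0.89, -0.0, -0.0]
contact_force: [0.8, 0.6, -4.0]
width: 0.0137
grasp_force: 8.4
```

Call:
drive_tool([
  [0.136, [0, 0, 0], [0, 0, 0]],
  [0.136, [0, 0, 0], [0, 0, 0]],
  [0.136, [0, 0, 0], [0, 0, 0]],
])

```text
time_s: 13.62
eef_pos: [0.5775, 0.1516, 0.1055]
tcp_rot: [0.456, 0.89, -0.0, -0.0]
contact_force: [1.2, 0.4, -5.1]
width: 0.0131
grasp_force: 11.9
```

Call:
drive_tool([
  [0.137, [0, 0, 0], [0, 0, -0.03]],
  [0.137, [0, 0, 0], [0, 0, -0.05]],
  [0.137, [0, 0, 0], [0, 0, -0.05]],
  [0.137, [0, 0, 0], [0, 0, -0.05]],
])

```text
time_s: 13.95
eef_pos: [0.5775, 0.1516, 0.1054]
tcp_rot: [0.535, 0.845, 0.0, -0.0]
contact_force: [1.5, 1.4, -4.6]
width: 0.0134
grasp_force: 10.2
```

Call:
drive_tool([
  [0.137, [0, 0, 0], [0, 0, -0.05]],
  [0.137, [0, 0, 0], [0, 0, -0.05]],
  [0.137, [0, 0, 0], [0, 0, -0.05]],
  [0.137, [0, 0, 0], [0, 0, -0.05]],
  [0.137, [0, 0, 0], [0, 0, -0.05]],
  [0.137, [0, 0, 0], [0, 0, -0.05]],
  [0.137, [0, 0, 0], [0, 0, -0.05]],
  [0.137, [0, 0, 0], [0, 0, 0]],
  [0.137, [0, 0, 0], [0, 0, 0]],
])

```text
time_s: 14.7
eef_pos: [0.5776, 0.1515, 0.1055]
tcp_rot: [0.673, 0.74, -0.0, 0.0]
contact_force: [0.8, -0.0, -4.1]
width: 0.013
grasp_force: 4.8
```

```bash
python3 -c "
from h import *
from scipy.spatial.transform import Rotation as R
s=bot.get_state();print({k:np.round(v,4) for k,v in s.items() if k!='joint_torque'});y=R.from_quat(s['tcp_rot']).as_matrix()[:,1];print(np.degrees(np.arctan2(y[1],y[0])))"
```

```text
{'time_s': np.float64(14.7), 'joint_positions': array([ 0.2982,  0.5545, -0.8754,  1.8343,  0.5042,  0.992 , -0.6941]), 'joint_velocities': array([ 0.0042,  0.0014, -0.0059, -0.0027,  0.0014,  0.0023,  0.0135]), 'eef_pos': array([0.5776, 0.1515, 0.1055]), 'tcp_rot': array([ 6.725e-01,  7.401e-01, -1.000e-04,  0.000e+00]), 'contact_force': array([ 0.7712, -0.0114, -4.1194]), 'moment': array([-0.0672, -0.3459, -0.0336]), 'grasp_force': np.float64(4.8246), 'width': np.float64(0.013)}
5.473322934021173
```

Call:
drive_tool([
  [0.135, [0, 0, 0], [0, 0, -0.005]],
  [0.134, [0, 0, 0], [0, 0, 0]],
  [0.134, [0, 0, 0], [0, 0, 0]],
])

```text
time_s: 14.95
eef_pos: [0.5776, 0.1515, 0.1055]
tcp_rot: [0.675, 0.738, 0.0, -0.0]
contact_force: [0.8, 0.1, -4.6]
width: 0.0124
grasp_force: 13.9
```

Call:
drive_tool([
  [0.3, [0, 0, 0], [0, 0, 0]],
  [0.4, [0, 0, 0], [0, 0, 0]],
  [0.5, [0, 0, 0.025], [0, 0, 0]],
  [0.5, [0, 0, 0.035], [0, 0, 0]],
  [0.5, [0, 0, 0.035], [0, 0, 0]],
  [0.5, [-0.0079, -0.0327, 0], [0, 0, 0.083]],
  [0.5, [-0.0079, -0.0327, 0], [0, 0, 0.083]],
  [0.5, [-0.0079, -0.0327, 0], [0, 0, 0.083]],
  [0.5, [-0.0079, -0.0327, 0], [0, 0, 0.083]],
  [0.5, [-0.0079, -0.0327, 0], [0, 0, 0.083]],
  [0.5, [-0.0079, -0.0327, 0], [0, 0, 0.083]],
  [0.5, [-0.0079, -0.0327, 0], [0, 0, 0.083]],
  [0.5, [-0.0079, -0.0327, 0], [0, 0, 0.083]],
  [0.5, [-0.0079, -0.0327, 0], [0, 0, 0.083]],
  [0.5, [-0.0079, -0.0327, 0], [0, 0, 0.083]],
  [0.5, [0, 0, -0.03], [0, 0, 0]],
  [0.5, [0, 0, -0.03], [0, 0, 0]],
  [0.5, [0, 0, -0.03], [0, 0, 0]],
  [0.5, [0, 0, 0], [0, 0, 0]],
  [0.5, [0, 0, 0], [0, 0, 0]],
])

```text
time_s: 16.62
eef_pos: [0.4982, -0.1748, 0.1104]
tcp_rot: [0.32, 0.948, 0.0, -0.001]
contact_force: [0.1, 1.0, 0.6]
width: 0.0468
grasp_force: 0.0
```

```bash
python3 -c "
from h import *
from scipy.spatial.transform import Rotation as R
s=bot.get_state();print({k:np.round(v,4) for k,v in s.items() if k!='joint_torque'});y=R.from_quat(s['tcp_rot']).as_matrix()[:,1];print(np.degrees(np.arctan2(y[1],y[0])))"
```

```text
{'time_s': np.float64(16.6167), 'joint_positions': array([ 1.0472,  0.497 , -1.0386,  1.9766,  0.5211,  0.9665,  0.6705]), 'joint_velocities': array([ 0.0086, -0.0391, -0.028 , -0.0358, -0.0156,  0.0133,  0.0129]), 'eef_pos': array([ 0.4982, -0.1748,  0.1104]), 'tcp_rot': array([ 3.197e-01,  9.475e-01,  4.000e-04, -1.000e-03]), 'contact_force': array([0.0763, 0.9573, 0.6273]), 'moment': array([ 0.036 , -0.1519, -0.0077]), 'grasp_force': np.float64(0.0), 'width': np.float64(0.0468)}
52.70770079419395
```

Call:
drive_tool([
  [0.5, [0.0008, -0.0006, -0.025], [0, 0, 0]],
  [0.5, [0, 0, -0.025], [0, 0, 0]],
  [0.5, [0, 0, -0.025], [0, 0, 0]],
  [0.5, [0, 0, -0.02], [0, 0, 0]],
  [0.4, [0, 0, -0.009], [0, 0, 0]],
  [0.3, [0, 0, 0], [0, 0, 0]],
  [0.25, [0, 0, 0], [0, 0, 0]],
  [0.2, [0, 0, 0], [0, 0, 0]],
  [0.16, [0, 0, 0], [0, 0, 0]],
  [0.14, [0, 0, 0], [0, 0, 0]],
  [0.13, [0, 0, 0], [0, 0, 0]],
  [0.125, [0, 0, 0], [0, 0, 0]],
  [0.125, [0, 0, 0], [0, 0, 0]],
])

```text
time_s: 17.7
eef_pos: [0.5, -0.1765, 0.0071]
tcp_rot: [0.32, 0.947, -0.0, 0.001]
contact_force: [1.3, -2.3, 6.2]
width: 0.0119
grasp_force: 12.2
```

Call:
drive_tool([
  [0.118, [0, 0, 0], [0, 0, 0]],
  [0.118, [0, 0, 0], [0, 0, 0]],
  [0.4, [0, 0, 0], [0, 0, 0]],
  [0.8, [0, 0, 0], [0, 0, 0]],
  [0.8, [0, 0, 0], [0, 0, 0]],
  [0.8, [0, 0, 0], [0, 0, 0]],
  [0.8, [0, 0, 0], [0, 0, 0]],
  [0.8, [0, 0, 0], [0, 0, 0]],
  [0.8, [-0.0055, 0.0042, 0], [0, 0, 0]],
  [0.8, [-0.0055, 0.0042, 0], [0, 0, 0]],
  [0.8, [-0.0055, 0.0042, 0], [0, 0, 0]],
  [0.8, [-0.0057, 0.0043, 0], [0, 0, 0]],
  [0.8, [0, 0, 0], [0, 0, 0]],
])

```text
time_s: 18.78
eef_pos: [0.4757, -0.1582, 0.0064]
tcp_rot: [0.32, 0.948, -0.0, -0.0]
contact_force: [0.5, -0.3, -1.2]
width: 0.0748
grasp_force: 0.0
```

Call:
drive_tool([
  [0.8, [0, 0, 0], [0, 0, -0.1122]],
  [0.8, [0, 0, 0], [0, 0, -0.1122]],
  [0.8, [0, 0, 0], [0, 0, -0.1122]],
  [0.8, [0, 0, 0], [0, 0, -0.1122]],
  [0.8, [0, 0, 0], [0, 0, -0.1122]],
  [0.8, [0, 0, 0], [0, 0, -0.1122]],
  [0.8, [0, 0, 0], [0, 0, -0.1122]],
  [0.8, [0, 0, 0], [0, 0, -0.1122]],
  [0.8, [0, 0, 0], [0, 0, -0.1122]],
  [0.8, [0, 0, 0], [0, 0, -0.1122]],
  [0.8, [0, 0, 0], [0, 0, -0.1122]],
  [0.8, [0, 0, 0], [0, 0, -0.1122]],
  [0.8, [0, 0, 0], [0, 0, -0.1122]],
  [0.8, [0, 0, 0], [0, 0, -0.1122]],
  [0.7, [0, 0, 0], [0, 0, 0]],
  [0.65, [0, 0, 0], [0, 0, 0]],
  [0.62, [0, 0, 0], [0, 0, 0]],
])

```text
time_s: 20.2
eef_pos: [0.4772, -0.1591, 0.0065]
tcp_rot: [0.895, 0.445, 0.0, 0.0]
contact_force: [-0.4, -0.3, -1.4]
width: 0.0599
grasp_force: 0.0
```

```bash
cat > st.py <<'E'
from h import *
from scipy.spatial.transform import Rotation as R
s=bot.get_state();print({k:np.round(v,4) for k,v in s.items() if k not in('joint_torque','joint_velocities')});y=R.from_quat(s['tcp_rot']).as_matrix()[:,1];print(np.degrees(np.arctan2(y[1],y[0])))
E
python3 st.py
```

```text
{'time_s': np.float64(20.2), 'joint_positions': array([ 0.6529,  0.4877, -0.5534,  2.1115,  0.4197,  0.6492, -0.8358]), 'eef_pos': array([ 0.4772, -0.1591,  0.0065]), 'tcp_rot': array([0.8953, 0.4454, 0.    , 0.    ]), 'contact_force': array([-0.4106, -0.2517, -1.4004]), 'moment': array([ 0.0112, -0.0698, -0.0423]), 'grasp_force': np.float64(0.0), 'width': np.float64(0.0599)}
-37.1050707671507
```

Call:
drive_tool([
  [0.6, [0, 0, 0], [0, 0, 0]],
  [0.58, [0, 0, 0], [0, 0, 0]],
  [0.57, [0, 0, 0], [0, 0, 0]],
  [0.56, [0, 0, 0], [0, 0, 0]],
  [0.555, [0, 0, 0], [0, 0, 0]],
  [0.55, [0, 0, 0], [0, 0, 0]],
  [0.55, [0, 0, 0], [0, 0, 0]],
])

```text
time_s: 20.78
eef_pos: [0.4771, -0.1592, 0.0064]
tcp_rot: [0.896, 0.444, -0.0, -0.0]
contact_force: [0.3, 0.4, -0.4]
width: 0.0518
grasp_force: 14.2
```

Call:
drive_tool([
  [0.7, [0, 0, 0], [0, 0, 0]],
  [0.8, [0, 0, 0], [0, 0, 0]],
  [0.8, [0, 0, 0], [0, 0, 0]],
  [0.8, [-0.0035, 0.0027, 0], [0, 0, 0.1122]],
  [0.8, [0, 0, 0], [0, 0, 0.1122]],
  [0.8, [0, 0, 0], [0, 0, 0.1122]],
  [0.8, [0, 0, 0], [0, 0, 0.1122]],
  [0.8, [0, 0, 0], [0, 0, 0.1122]],
  [0.8, [0, 0, 0], [0, 0, 0.1122]],
  [0.8, [0, 0, 0], [0, 0, 0.1122]],
  [0.8, [0, 0, 0], [0, 0, 0.1122]],
  [0.8, [0, 0, 0], [0, 0, 0.1122]],
  [0.8, [0, 0, 0], [0, 0, 0.1122]],
  [0.8, [0, 0, 0], [0, 0, 0.1122]],
  [0.8, [0, 0, 0], [0, 0, 0.1122]],
  [0.8, [0, 0, 0], [0, 0, 0.1122]],
  [0.75, [0, 0, 0], [0, 0, 0.1122]],
  [0.65, [0, 0, 0], [0, 0, 0]],
  [0.6, [0, 0, 0], [0, 0, 0]],
  [0.6, [0, 0, 0], [0, 0, 0]],
])

```text
time_s: 22.45
eef_pos: [0.4737, -0.1565, 0.0065]
tcp_rot: [0.322, 0.947, 0.0, -0.0]
contact_force: [-0.4, 0.0, -0.2]
width: 0.0571
grasp_force: 0.0
```

```bash
python3 st.py
```

```text
{'time_s': np.float64(22.45), 'joint_positions': array([ 0.9307,  0.5997, -0.915 ,  2.1058,  0.6966,  0.7714,  0.4848]), 'eef_pos': array([ 0.4737, -0.1565,  0.0065]), 'tcp_rot': array([ 0.3221,  0.9467,  0.    , -0.    ]), 'contact_force': array([-0.3797,  0.0153, -0.2338]), 'moment': array([ 0.0269, -0.1572, -0.0003]), 'grasp_force': np.float64(0.0), 'width': np.float64(0.0571)}
52.420648894842934
```

Call:
drive_tool([
  [0.55, [0, 0, -0.003], [0, 0, 0]],
  [0.5, [0, 0, 0], [0, 0, 0]],
  [0.47, [0, 0, 0], [0, 0, 0]],
  [0.45, [0, 0, 0], [0, 0, 0]],
  [0.42, [0, 0, 0], [0, 0, 0]],
  [0.38, [0, 0, 0], [0, 0, 0]],
  [0.35, [0, 0, 0], [0, 0, 0]],
  [0.35, [0, 0, 0], [0, 0, 0]],
])

```text
time_s: 23.12
eef_pos: [0.4737, -0.1564, 0.0035]
tcp_rot: [0.32, 0.947, -0.0, -0.0]
contact_force: [0.4, -0.8, -1.1]
width: 0.043
grasp_force: 30.0
```

```bash
python3 st.py
```

```text
{'time_s': np.float64(23.1167), 'joint_positions': array([ 0.927 ,  0.6044, -0.9108,  2.1072,  0.7034,  0.7671,  0.483 ]), 'eef_pos': array([ 0.4737, -0.1564,  0.0035]), 'tcp_rot': array([ 0.3202,  0.9473, -0.    , -0.    ]), 'contact_force': array([ 0.3969, -0.8047, -1.0682]), 'moment': array([ 0.013 , -0.1145, -0.02  ]), 'grasp_force': np.float64(29.9997), 'width': np.float64(0.043)}
52.646572499769
```

Call:
drive_tool([
  [0.35, [0, 0, 0.015], [0, 0, 0]],
  [0.35, [0, 0, 0.03], [0, 0, 0]],
  [0.35, [0, 0, 0.035], [0, 0, 0]],
  [0.35, [0, 0, 0.035], [0, 0, 0]],
  [0.35, [0, 0, 0.035], [0, 0, -0.1]],
  [0.35, [0, 0, 0.02], [0, 0, -0.1]],
  [0.35, [0.008, 0.0237, 0], [0, 0, -0.1]],
  [0.35, [0.008, 0.0237, 0], [0, 0, -0.1]],
  [0.35, [0.008, 0.0237, 0], [0, 0, -0.1]],
  [0.35, [0.008, 0.0237, 0], [0, 0, -0.1]],
  [0.35, [0.008, 0.0237, 0], [0, 0, -0.1]],
  [0.35, [0.008, 0.0237, 0], [0, 0, -0.1]],
  [0.35, [0.008, 0.0237, 0], [0, 0, -0.1]],
  [0.35, [0.008, 0.0237, 0], [0, 0, -0.1]],
  [0.35, [0.008, 0.0237, 0], [0, 0, -0.1]],
  [0.35, [0.008, 0.0237, 0], [0, 0, -0.1]],
  [0.35, [0.008, 0.0237, 0], [0, 0, -0.1]],
  [0.35, [0.008, 0.0237, 0], [0, 0, -0.1]],
  [0.35, [0.008, 0.0237, 0], [0, 0, -0.1]],
  [0.35, [0, 0, 0], [0, 0, -0.1]],
])

```text
time_s: 24.78
eef_pos: [0.5779, 0.157, 0.1736]
tcp_rot: [0.903, 0.43, 0.001, -0.001]
contact_force: [-1.3, -0.3, -1.7]
width: 0.0424
grasp_force: 30.0
```

Call:
drive_tool([
  [0.35, [0, 0, 0], [0, 0, -0.1]],
  [0.35, [0, 0, 0], [0, 0, -0.1]],
  [0.35, [0, 0, 0], [0, 0, -0.1]],
  [0.35, [0, 0, 0], [0, 0, -0.1]],
  [0.35, [0, 0, 0], [0, 0, -0.1]],
  [0.35, [0, 0, 0], [0, 0, -0.1]],
  [0.35, [0, 0, 0], [0, 0, -0.1]],
  [0.35, [0, 0, 0], [0, 0, -0.1]],
  [0.35, [0, 0, 0], [0, 0, 0]],
  [0.35, [0, 0, 0], [0, 0, 0]],
])

```text
time_s: 25.62
eef_pos: [0.5775, 0.1518, 0.1734]
tcp_rot: [0.999, 0.047, -0.0, 0.0]
contact_force: [0.0, 0.1, -1.1]
width: 0.0427
grasp_force: 30.0
```

```bash
python3 st.py; python3 - <<'E'
from h import *
a,_=grab('scene','scene2');b,_=grab('top','top2')
cr=lambda im:cv2.resize(im[:,:,::-1],(400,300),interpolation=cv2.INTER_CUBIC)
cv2.imwrite('pics/m2.png',np.hstack([cr(a[180:255,325:425]),cr(b[150:225,220:320])]))
E
```

```text
{'time_s': np.float64(25.6167), 'joint_positions': array([ 0.122 ,  0.3945, -0.6163,  1.7874,  0.2604,  1.0418, -2.0685]), 'eef_pos': array([0.5775, 0.1518, 0.1734]), 'tcp_rot': array([ 9.989e-01,  4.650e-02, -0.000e+00,  1.000e-04]), 'contact_force': array([ 0.0469,  0.0761, -1.0945]), 'moment': array([-0.0211, -0.0035,  0.0057]), 'grasp_force': np.float64(30.0), 'width': np.float64(0.0427)}
-84.66435236797857
```

View pics/m2.png

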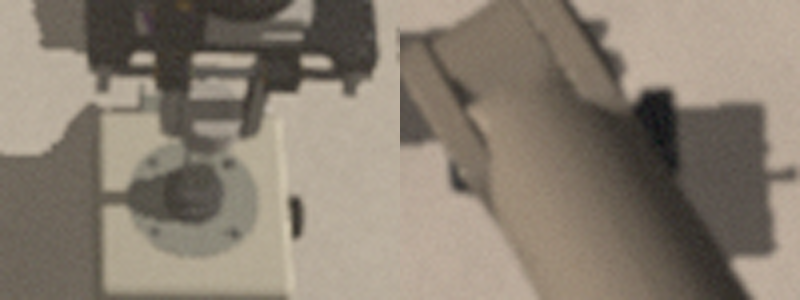

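The picture shows the collar held level over the spindle, which stands at (195,185) in the left crop. The boss is hidden on the far, chute side. Descending now while watching the force.

Call:
drive_tool([
  [0.35, [0, 0, -0.015], [0, 0, -0.004]],
  [0.35, [0, 0, -0.015], [0, 0, 0]],
  [0.35, [0, 0, -0.003], [0, 0, 0]],
  [0.35, [0, 0, -0.002], [0, 0, 0]],
  [0.35, [0, 0, -0.002], [0, 0, 0]],
  [0.35, [0, 0, -0.001], [0, 0, 0]],
])

```text
time_s: 26.22
eef_pos: [0.578, 0.1518, 0.1359]
tcp_rot: [0.999, 0.043, 0.0, -0.0]
contact_force: [-0.1, -0.9, -0.9]
width: 0.0426
grasp_force: 30.0
```

Call:
drive_tool([
  [0.35, [0, 0, -0.001], [0, 0, 0]],
  [0.35, [0, 0, -0.001], [0, 0, 0]],
])

```text
time_s: 26.38
eef_pos: [0.578, 0.1518, 0.1339]
tcp_rot: [0.999, 0.043, 0.0, -0.0]
contact_force: [-0.4, -0.0, -1.0]
width: 0.0425
grasp_force: 30.0
```

It has slipped on with no force. Continuing down to the washer.

Call:
drive_tool([
  [0.35, [0, 0, -0.004], [0, 0, 0]],
  [0.35, [0, 0, -0.004], [0, 0, 0]],
  [0.35, [0, 0, -0.004], [0, 0, 0]],
  [0.35, [0, 0, -0.004], [0, 0, 0]],
  [0.35, [0, 0, -0.004], [0, 0, 0]],
  [0.35, [0, 0, -0.004], [0, 0, 0]],
  [0.35, [0, 0, -0.004], [0, 0, 0]],
  [0.35, [0, 0, -0.003], [0, 0, 0]],
])

```text
time_s: 27.05
eef_pos: [0.5776, 0.1516, 0.1019]
tcp_rot: [0.999, 0.043, -0.0, -0.0]
contact_force: [0.4, 0.1, -1.0]
width: 0.0426
grasp_force: 30.0
```

Call:
drive_tool([
  [0.35, [0, 0, -0.003], [0, 0, 0]],
  [0.35, [0, 0, -0.003], [0, 0, 0]],
  [0.35, [0, 0, -0.002], [0, 0, 0]],
  [0.35, [0, 0, -0.001], [0, 0, 0]],
  [0.35, [0, 0, 0], [0, 0, 0]],
])

```text
time_s: 27.47
eef_pos: [0.5777, 0.1517, 0.0935]
tcp_rot: [0.999, 0.043, 0.0, 0.0]
contact_force: [-3.5, -1.4, 4.0]
width: 0.0427
grasp_force: 30.0
```

Call:
drive_tool([
  [0.35, [0, 0, -0.001], [0, 0, 0]],
  [0.35, [0, 0, -0.0005], [0, 0, 0]],
  [0.35, [0, 0, 0], [0, 0, 0]],
  [0.35, [0, 0, 0], [0, 0, 0]],
])

```text
time_s: 27.8
eef_pos: [0.5778, 0.1517, 0.0931]
tcp_rot: [0.999, 0.043, 0.0, 0.0]
contact_force: [-6.9, -2.4, 19.0]
width: 0.0424
grasp_force: 30.0
```

```bash
python3 st.py; python3 - <<'E'
from h import *
a,_=grab('scene','scene3')
cv2.imwrite('pics/m3.png',cv2.resize(a[180:255,325:425,::-1],(800,600),interpolation=cv2.INTER_CUBIC))
E
```

```text
{'time_s': np.float64(27.8), 'joint_positions': array([ 0.087 ,  0.4848, -0.5803,  1.8546,  0.3333,  0.8993, -2.1357]), 'eef_pos': array([0.5778, 0.1517, 0.0931]), 'tcp_rot': array([9.991e-01, 4.280e-02, 4.000e-04, 2.000e-04]), 'contact_force': array([-6.9439, -2.3753, 19.0438]), 'moment': array([-7.0520e-01,  1.8433e+00, -1.8000e-03]), 'grasp_force': np.float64(30.004), 'width': np.float64(0.0424)}
-85.09080548323281
```

View pics/m3.png

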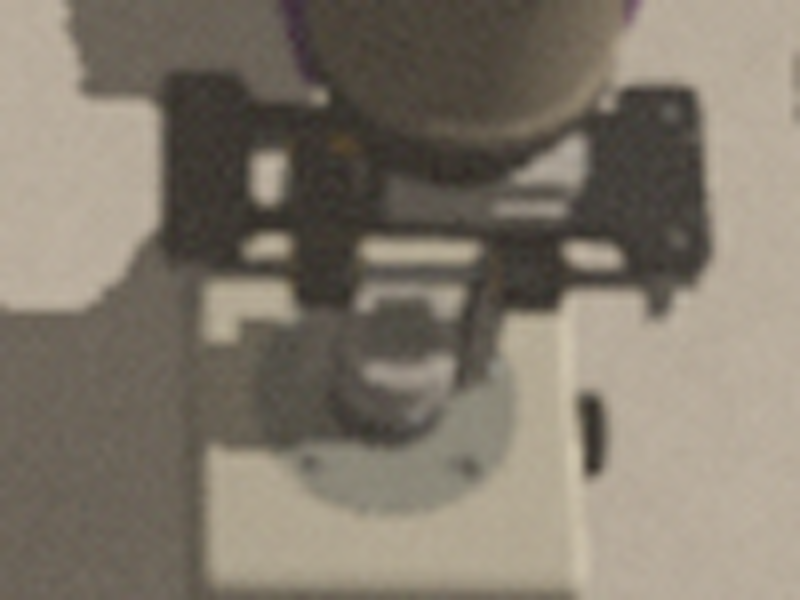

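The picture shows the collar at (405,370) seated over the spindle and held by both fingers. No boss is visible on the near side, so it faces the chute. The force jumped to 19 N at the hard stop, so it is fully down.

```bash
python3 -c "
from bench import bot
print(bot.sign_off())"
```

```text
the job is handed in; nothing more can be done
None
```

The collar is on the spindle with its screw towards the chute, pushed down to its stop and still held in the gripper. The pinch went past your 20 N limit once: one reading showed 21.8 N on a finger (about 44 N for both, under the 45 N that fails the job), and I eased off straight away.

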